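# Stand the tipped stirrer dispenser back up in its row

## Task

The white stirrer dispenser with the orange label has tipped back and leans on the brown cartons behind it. Using only your fingertips, tip it upright again by pushing, and slide it back until its back is flat against the front of the cartons, with its mouth facing out. Do not lift it off the table or let it fall flat, and leave the other things where they stand.

Things in the scene. Friction and masses are not known exactly. Their poses are not given: they have to be found in the camera images.
- dispenser: white stirrer dispenser box, 80 mm deep (its x), 150 wide (y), 190 tall (z); in its front (-x face) a mouth 100 mm wide, 28 to 84 mm above the base, full of stirrers 5 mm behind the front face; orange labels. About 0.45 kg, evenly spread. Origin: centre of its underside. Starts leaning back 31 to 34 degrees. Slides under 1.5 to 5 N; pushed from the front above 50 mm it may tip back
- dispenser_foot (a point): middle of the dispenser's lower rear edge (40 mm from its origin along its +x). While leaning it rests on this edge, about 60 mm in front of the cartons, and turns about it; leaning less than about 23 degrees, it falls upright by itself
- dispenser_brow (a point): middle of the dispenser's upper rear edge (190 mm from dispenser_foot along its z). At the start it hangs about 40 mm past the cartons' front, some 60 mm above their top, so that fingers reach behind it; a push under 2 N here towards its front tips it upright
- carton: two full brown shipping cartons side by side, immovable; together 620 mm wide (y), 200 mm deep (x), 100 mm tall, flat top. Origin: on the table, at the foot of the middle of their common front face, which is the plane x = 0 of this frame; +x points away from the robot into the cartons, z up
- dispenser_b: the neighbour, of the same kind and size, green labels; stands upright just in front of the cartons, 245 to 265 mm to one side of their middle. Origin: centre of its underside. Leave it alone
- tea_box: black open cardboard box of tea bags, 80 mm deep, 150 mm wide, 120 mm tall with a brown flap up to 175 mm at its back; stands on the other side. Origin: centre of its underside. Leave it alone
- tape_roll: roll of brown packing tape, diameter 100 mm, 48 mm tall, lying on the cartons. Origin: centre of its underside. Leave it alone
- cup: white paper cup, rim diameter 80 mm, 92 mm tall, standing on the table. Origin: centre of its underside. Leave it alone
- jar: amber sugar jar with a white cap, diameter 68 mm, 100 mm tall, standing on the table. Origin: centre of its underside. Leave it alone

How it is judged:
At the end, for the whole second after the job is handed in: The dispenser with the orange label stands upright on the table (within 0.05 rad) and at rest, its lower rear edge within 10 mm of the cartons' front face and its back parallel to that face within 0.10 rad (angle between dispenser's own z axis and vertical below 0.05 rad and x of dispenser_foot in the frame of carton above -0.01 m and angle between the x axis of dispenser and the x axis of carton, either way round below 0.1 rad and x of dispenser in the frame of carton below -0.02 m and height (world z) of dispenser_foot below 0.006 m and linear speed of dispenser below 0.02 m/s and angular speed of dispenser below 0.1 rad/s); the robot touches nothing.
It fails at once if the dispenser was lifted off the table or fell flat (its lower rear edge rose 30 mm, or it tipped by more than 65 degrees) (height (world z) of dispenser_foot above 0.03 m or angle between dispenser's own z axis and vertical above 1.13 rad).
It fails at once if the neighbouring dispenser was shifted by more than 30 mm or tipped (distance of dispenser_b from where it was at the start of the episode above 0.03 m or angle between dispenser_b's own z axis and vertical above 0.35 rad).
It fails at once if the tea box was shifted by more than 30 mm or tipped (distance of tea_box from where it was at the start of the episode above 0.03 m or angle between tea_box's own z axis and vertical above 0.35 rad).
It fails at once if the tape roll was shifted by more than 30 mm or tipped (distance of tape_roll from where it was at the start of the episode above 0.03 m or angle between tape_roll's own z axis and vertical above 0.35 rad).
It fails at once if the paper cup or the jar was shifted by more than 30 mm or tipped (distance of any of cup, jar from where it was at the start of the episode above 0.03 m or angle between any of cup, jar's own z axis and vertical above 0.35 rad).
It also fails if it takes over 48 s, if anything falls off the work surface, if the arm or the gripper's body presses on something with over 40 N, if the wrist force passes 120 N, or if a joint passes its speed limit or range.

## Robot

A 6-joint arm with a two-finger parallel gripper is mounted at the origin on the work surface. World frame = base frame: x ahead of the robot, y to its left, z up, the work surface at z = 0. Lengths are in m, angles in rad, forces in N, time in s.
With the tool pointing down it reaches from about 0.275 to 0.75 m from the base axis. Payload 10.2 kg.
Tool frame: the origin (TCP) lies at the centre of the arm's flange, where the gripper is bolted on; the fingertips stand 166 mm ahead of it and the grasp point (between the pads) lies 147 mm ahead of it (env.pinch_z is the distance from the TCP to the grasp point, in m); z points along the fingers, y is the line along which they close (so a half turn about z gives the same grasp; the last joint's range is limited). The gripper opens to 88 mm and grips with 3 to 60 N. Pads are 18 mm wide; open, the fingers measure 123 mm over their backs; the gripper's body (75 mm by 187 mm) begins 45 mm behind the grasp point.
Start: joints at [0.969, 0.313, 1.498, -0, 1.331, -0.223], TCP at [0.194, 0.488, 0.405] pointing down, gripper open.
Joint ranges: [-2.94, 2.94], [-0.97, 2.17], [0.19, 2.56], [-1.23, 4.37], [0.02, 3.11], [-2.88, 2.88]. Speed limits (rad/s): [2.39, 2.39, 3.01, 3.14, 3.14, 3.14].

## Interface

Orientations are given as a rotation vector (axis times angle).
In Python, from cell import env gives the robot as it stands.
- The arm moves only by the shell command python3 drive.py [OPENING], which reads ROWS from standard input. ROWS is a JSON object whose key "steps" holds a list of rows, 1 to 5 of them, each of 6 numbers: dx, dy, dz in m, then a rotation vector rx, ry, rz in rad; each row is the pose to reach, as a shift and turn from the pose commanded when the command began, along the tool's axes at that moment; what a row does not reach only later rows make up. A row lasts 1/12 s, in which the tool goes at most 0.0417 m and 0.125 rad, less where a joint would pass 70% of its speed; a pose out of reach is approached as far as the arm can. OPENING is the finger opening in m, set as the command begins (- or left out keeps the last). The fingers move at their own pace and stop on an object; the grip force is fixed at half the most. Time passes only in rows, so rows that do not move let the fingers close. It prints the time, the measured TCP pose, the force, the opening and the grip force at its end. Input that does not fit is refused with a message, and nothing moves.
- env.observe(): the state, without advancing time (a new reading comes with each control period).
- env.grab_frame(name): name is "scene" or "top"; returns the picture (420x560x3 uint8, red, green, blue); there is no depth.
- env.get_calibration(name): a dict with "K" (3x3 intrinsics, pixels), "R" (3x3) and "t" (3): a world point X has camera coordinates R X + t. Camera axes: x right, y down, z forward; pixel columns grow to the right and rows downward; lengths in m; the calibration is good to about 2 mm. A picture is of the moment at which its call begins. get_calibration takes no time and is no camera call.
- env.job_done(): hands the job in; it is judged then, once.
The state is a dict: "clock": time; "q": joint angles; "dq": joint speeds; "tau": joint torques, N m; "tcp_pos": TCP position; "orientation": TCP orientation; "contact_force": force on the tool from outside, world axes, zero at the start; "torque": the same for the moment, N m; "grip_width": finger opening in m; "grip_force": force on a finger pad.
Only numpy, scipy, OpenCV 4.12 (cv2) and the standard library are available. Lean on these libraries where they do the work, as an engineer would, in place of code of your own. Each camera call takes 0.05 s, during which the arm holds its last target. There are 200 camera calls.

## Working session

There is one attempt and no reset: what is moved stays moved. The work goes in short steps, Python scripts to look and compute and a shell command to move; the robot and the scene stay as the last step left them, time stands still between calls to the robot, and variables do not carry over. Pictures are saved under pics/ and viewed, at most 10 in all, crops included, and the job is handed in when it is done.

```bash
ls; mkdir -p pics
python3 - <<'E'
from cell import env
import cv2
for n in("scene","top"):
    f=env.grab_frame(n); cv2.imwrite(f"pics/{n}0.png",f[:,:,::-1])
    c=env.get_calibration(n); print(n,c["K"].tolist(),c["R"].round(4).tolist(),c["t"].round(4).tolist())
s=env.observe(); print({k:(v.round(3).tolist() if hasattr(v,'round') and hasattr(v,'tolist') else v) for k,v in s.items()})
E
```

```text
cell.py
drive.py
pics
scene [[424.58282024112896, 0.0, 274.3989263795292], [0.0, 424.58282024112896, 212.550805798031], [0.0, 0.0, 1.0]] [[-0.6256, 0.7801, 0.0103], [0.6711, 0.5449, -0.5028], [-0.3978, -0.3076, -0.8644]] [0.3071, -0.2888, 1.2888]
top [[539.4361385940206, 0.0, 284.80787536091543], [0.0, 539.4361385940206, 203.23429652178197], [0.0, 0.0, 1.0]] [[0.0289, -0.9995, -0.0154], [-0.9817, -0.0255, -0.1889], [0.1884, 0.0206, -0.9819]] [0.0252, 0.5511, 1.2382]
{'clock': 0.1, 'q': [0.969, 0.313, 1.498, 0.0, 1.331, -0.223], 'dq': [-0.001, -0.0, -0.001, 0.002, 0.002, -0.001], 'tau': [0.002, -40.281, -25.264, 0.07, 0.034, -0.0], 'tcp_pos': [0.194, 0.488, 0.404], 'orientation': [-0.591, -3.085, 0.002], 'contact_force': [0.737, 0.468, 0.521], 'torque': [0.026, -0.013, 0.02], 'grip_force': 0.0, 'grip_width': 0.08802403732901362}
```

View pics/scene0.png

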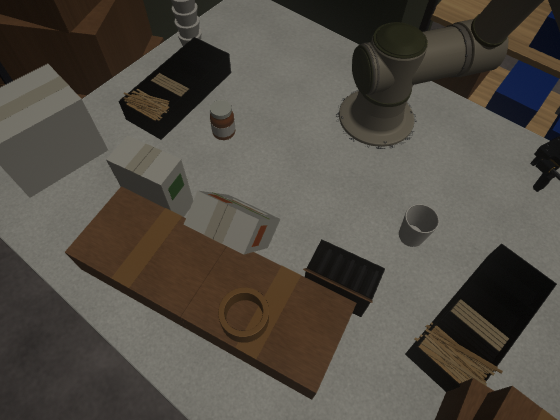

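View pics/top0.png

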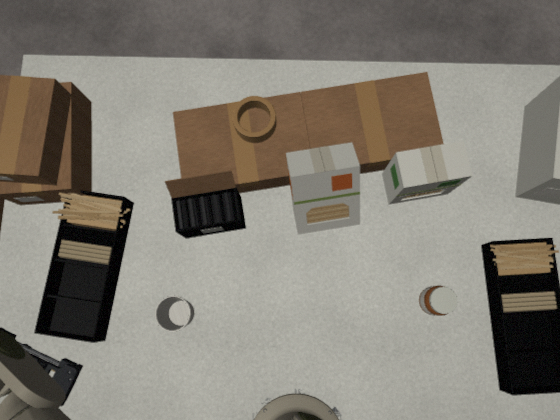

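The top view shows the orange-label dispenser leaning at (287–360, 145–232), the cartons with corners at about (174,112), (428,74) and (442,152), the tape at (255,118) and the green neighbour at (425,172). The tea box is at (208,205), the cup at (175,312) and the jar at (438,300). Next I enlarge this area.

```bash
cat > h.py <<'E'
from cell import env
import numpy as np, cv2
def cast(px,z,n="top"):
    c=env.get_calibration(n); px=np.atleast_2d(px).astype(float)
    d=(c["R"].T@np.linalg.inv(c["K"])@np.c_[px,np.ones(len(px))].T).T; o=-c["R"].T@c["t"]
    return o+d*((z-o[2])/d[:,2])[:,None]
def proj(X,n="top"):
    c=env.get_calibration(n); p=(c["K"]@(c["R"]@np.atleast_2d(X).T+c["t"][:,None])).T
    return p[:,:2]/p[:,2:]
E
python3 - <<'E'
from h import *
f=cv2.imread("pics/top0.png")
cv2.imwrite("pics/crop.png",cv2.resize(f[60:250,165:475],(775,475),interpolation=cv2.INTER_CUBIC))
print(cast([[174,112],[428,74],[442,152]],.1).round(4))
print(cast([[287,152],[355,145]],.16).round(4))
E
```

```text
[[ 0.7561  0.3105  0.1   ]
 [ 0.8664 -0.2958  0.1   ]
 [ 0.6724 -0.3242  0.1   ]]
[[ 0.6461  0.0366  0.16  ]
 [ 0.666  -0.1148  0.16  ]]
```

View pics/crop.png

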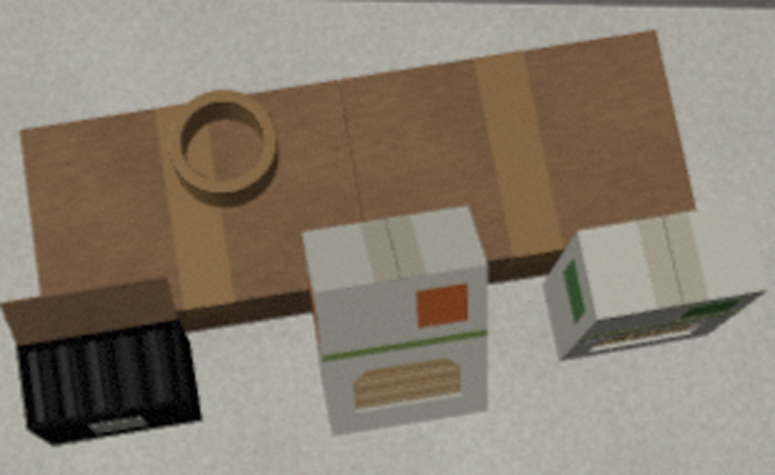

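Run:
```python
from h import *
g=lambda l:np.array(l)/2.5+[165,60]
C=cast(g([[22,130],[655,31],[695,212],[180,311],[560,250]]),.1);print(C.round(4))
d=C[1]-C[0];print("yaw back",np.arctan2(d[0],-d[1]),np.linalg.norm(d))
d=C[2]-C[3];print("yaw front",np.arctan2(d[0],-d[1]))
# carton frame: yaw so x=(cos,sin)
mid_b=(C[0]+C[1])/2; y=np.arctan2(*(C[1]-C[0])[:2]*[1,-1]); x=np.array([np.cos(y),np.sin(y),0]);yy=np.array([-x[1],x[0],0])
O=mid_b-.2*x; print("origin",O,"front pts",((C[2:]-O)@np.c_[x,yy]).round(4))
for th in (31,32.5,34):
    t=np.radians(th); zr=.19*np.cos(t); zf=zr+.08*np.sin(t); zb=.08*np.sin(t)
    for nm,p,z in(("brow",[[304,233],[470,206]],zr),("ftop",[[317,292],[487,262]],zf),("fbase",[[334,435],[487,411]],zb)):
        P=cast(g(p),z);d=P[1]-P[0]
        print(th,nm,P[:,:2].round(4).tolist(),"len",np.linalg.norm(d).round(4),"yaw",np.arctan2(d[0],-d[1]).round(3),"mid in carton",((P.mean(0)-O)@np.c_[x,yy]).round(4),"z",round(z,3))
P=cast(g([[222,140]]),.148);print("tape",P,((P-O)@np.c_[x,yy]).round(3))
P=cast(g([[578,234],[555,360],[765,292],[697,211]]),.19);print("b top",P,((P-O)@np.c_[x,yy]).round(3))
s=env.observe();R=cv2.Rodrigues(np.array(s["orientation"]))[0];print(R.round(3))
```

```text
[[ 0.7561  0.3109  0.1   ]
 [ 0.8704 -0.2935  0.1   ]
 [ 0.69   -0.327   0.1   ]
 [ 0.5827  0.1517  0.1   ]
 [ 0.6501 -0.2007  0.1   ]]
yaw back 0.18692766833923954 0.6151135850394075
yaw front 0.22043875123977755
origin [ 0.61674831 -0.02842365  0.1       ] front pts [[ 1.650e-02 -3.070e-01]
 [ 1.000e-04  1.833e-01]
 [ 7.000e-04 -1.755e-01]]
31 brow [[0.6424, 0.0373], [0.671, -0.11]] len 0.15 yaw 0.192 mid in carton [ 0.0378 -0.0152] z 0.163
31 ftop [[0.5787, 0.0239], [0.6087, -0.1203]] len 0.1473 yaw 0.205 mid in carton [-0.0263 -0.0151] z 0.204
31 fbase [[0.4785, 0.0055], [0.5055, -0.1402]] len 0.1482 yaw 0.184 mid in carton [-0.1298 -0.0151] z 0.041
32.5 brow [[0.6432, 0.0374], [0.6718, -0.1102]] len 0.1504 yaw 0.192 mid in carton [ 0.0386 -0.0154] z 0.16
32.5 ftop [[0.579, 0.024], [0.6089, -0.1204]] len 0.1474 yaw 0.205 mid in carton [-0.0261 -0.0152] z 0.203
32.5 fbase [[0.4782, 0.0055], [0.5052, -0.14]] len 0.148 yaw 0.184 mid in carton [-0.1301 -0.0149] z 0.043
34 brow [[0.644, 0.0374], [0.6727, -0.1105]] len 0.1507 yaw 0.192 mid in carton [ 0.0394 -0.0157] z 0.158
34 ftop [[0.5792, 0.024], [0.6092, -0.1205]] len 0.1475 yaw 0.205 mid in carton [-0.0259 -0.0153] z 0.202
34 fbase [[0.478, 0.0055], [0.505, -0.1398]] len 0.1478 yaw 0.184 mid in carton [-0.1303 -0.0148] z 0.045
tape [[0.73307537 0.11509315 0.148     ]] [[0.141 0.119]]
b top [[ 0.6394813  -0.20052214  0.19      ]
 [ 0.527809   -0.17991371  0.19      ]
 [ 0.59182844 -0.35971647  0.19      ]
 [ 0.66269953 -0.3036361   0.19      ]] [[-0.01  -0.173]
 [-0.116 -0.132]
 [-0.086 -0.321]
 [-0.006 -0.279]]
[[-0.929  0.37  -0.001]
 [ 0.37   0.929 -0.001]
 [ 0.    -0.001 -1.   ]]
```

Carton frame: origin about (0.617, −0.028), yaw 0.187. The brow is at carton (0.039, −0.015), z 0.16. I'll go behind the brow with open fingers, tool y along the dispenser's width.

```bash
cat >> h.py <<'E'
yaw=.187; O=np.array([.6167,-.0284,0]); X=np.array([np.cos(yaw),np.sin(yaw),0]); Y=np.array([-X[1],X[0],0]); Z=np.array([0,0,1.])
def goal(cx,cy,tipz,tilt=0,flip=-1):
    """fingertip centre in carton frame; tilt>0: fingers point down and towards +x. Prints shift and turn in tool axes"""
    s=env.observe(); R=cv2.Rodrigues(np.array(s["orientation"]))[0]
    z=-np.cos(tilt)*Z+np.sin(tilt)*X; y=-flip*Y; x=np.cross(y,z)
    T=np.c_[x,y,z]; p=O+cx*X+cy*Y+tipz*Z-.166*z
    tip=s["tcp_pos"]+.166*R[:,2]-O
    print("t",round(s["clock"],2),"tip carton",np.round([tip@X,tip@Y,tip[2]],4),"F",np.round(s["contact_force"],1))
    print("shift",(R.T@(p-s["tcp_pos"])).round(4),"turn",cv2.Rodrigues(R.T@T)[0].ravel().round(3))
E
echo '{"steps":[[-0.038,-0.0166,0,0,0,-0.113],[-0.076,-0.0332,0,0,0,-0.226],[-0.114,-0.05,0,0,0,-0.34],[-0.152,-0.0664,0,0,0,-0.453],[-0.19,-0.083,0,0,0,-0.566]]}' | python3 drive.py; python3 -c "
from h import *
goal(.085,-.015,.239)"
```

```text
clock: 0.52
tcp_pos: [0.325, 0.3554, 0.4046]
orientation: [0.258, -3.131, 0.0]
contact_force: [-0.1, 0.9, 0.4]
grip_width: 0.0879
grip_force: 0.0
t 0.52 tip carton [-0.2153  0.4313  0.2386] F [-0.1  0.9  0.4]
shift [-0.3104 -0.4394 -0.0005] turn [-0.    -0.    -0.023]
```

```bash
echo '{"steps":[[-0.023,-0.032,0,0,0,0],[-0.046,-0.065,0,0,0,0],[-0.069,-0.098,0,0,0,0],[-0.092,-0.13,0,0,0,0],[-0.115,-0.162,0,0,0,0]]}' | python3 drive.py && echo '{"steps":[[-0.023,-0.032,0,0,0,0],[-0.046,-0.065,0,0,0,0],[-0.069,-0.098,0,0,0,0],[-0.092,-0.13,0,0,0,0],[-0.115,-0.162,0,0,0,0]]}' | python3 drive.py >/dev/null;  python3 -c "
from h import *
goal(.085,-.015,.239)"
```

```text
clock: 0.93
tcp_pos: [0.4643, 0.2133, 0.4046]
orientation: [0.248, -3.131, -0.0]
contact_force: [0.7, 1.2, 0.6]
grip_width: 0.0882
grip_force: 0.0
t 1.35 tip carton [0.0055 0.1006 0.2384] F [0.2 0.5 1. ]
shift [-0.0827 -0.1132 -0.0007] turn [ 0.    -0.001 -0.029]
```

```bash
echo '{"steps":[[-0.03,-0.025,0,0,0,-0.01],[-0.055,-0.05,0,0,0,-0.02],[-0.075,-0.077,0,0,0,-0.029],[-0.079,-0.1,0,0,0,-0.029],[-0.079,-0.108,0,0,0,-0.029]]}' | python3 drive.py; python3 -c "
from h import *
goal(.085,-.015,.130)
cv2.imwrite('pics/s1.png',env.grab_frame('scene')[100:400,60:400,::-1])"
```

```text
clock: 1.77
tcp_pos: [0.6986, -0.024, 0.4029]
orientation: [0.29, -3.126, 0.0]
contact_force: [-0.2, 0.1, -0.3]
grip_width: 0.0882
grip_force: 0.0
t 1.77 tip carton [ 0.081  -0.0109  0.2369] F [-0.2  0.1 -0.3]
shift [-0.0039 -0.0041  0.1069] turn [ 0.    -0.002 -0.002]
```

View pics/s1.png

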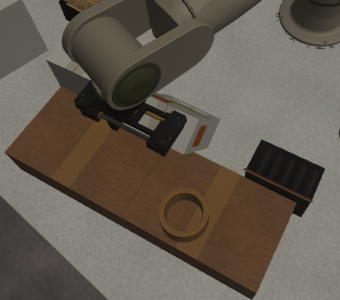

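The gripper is over the cartons behind the brow, at crop (130,115), clear of the tape at (185,212). I'll descend now.

```bash
echo '{"steps":[[-0.002,-0.002,0.025,0,0,0],[-0.004,-0.004,0.05,0,0,0],[-0.004,-0.004,0.075,0,0,0],[-0.004,-0.004,0.097,0,0,0],[-0.004,-0.004,0.107,0,0,0]]}' | python3 drive.py; echo '{"steps":[[0,0,0,0,0,0],[0,0,0,0,0,0]]}' | python3 drive.py; python3 -c "
from h import *
goal(.02,-.015,.145)"
```

```text
clock: 2.23
tcp_pos: [0.7012, -0.0227, 0.2949]
orientation: [0.295, -3.123, -0.003]
contact_force: [-0.1, -0.3, -0.8]
grip_width: 0.0881
grip_force: 0.0
clock: 2.4
tcp_pos: [0.7021, -0.0234, 0.2988]
orientation: [-0.295, 3.127, -0.0]
contact_force: [0.7, 0.3, 1.2]
grip_width: 0.0881
grip_force: 0.0
t 2.4 tip carton [ 0.0849 -0.011   0.1328] F [0.7 0.3 1.2]
shift [ 0.0648 -0.0039 -0.0122] turn [-0.     0.001  0.001]
```

```bash
echo '{"steps":[[0.008,-0.002,0,0,0,0],[0.016,-0.004,0,0,0,0],[0.024,-0.004,0,0,0,0],[0.032,-0.004,-0.001,0,0,0],[0.04,-0.004,-0.003,0,0,0]]}' | python3 drive.py; echo '{"steps":[[0.006,0,-0.002,0,0,0],[0.012,0,-0.004,0,0,0],[0.018,0,-0.006,0,0,0],[0.024,0,-0.008,0,0,0],[0.03,0,-0.01,0,0,0]]}' | python3 drive.py; python3 -c "
from h import *
goal(-.005,-.015,.155)
cv2.imwrite('pics/s2.png',env.grab_frame('scene')[100:400,60:400,::-1])"
```

```text
clock: 2.82
tcp_pos: [0.6634, -0.0353, 0.303]
orientation: [-0.294, 3.124, -0.001]
contact_force: [1.4, -0.3, -0.5]
grip_width: 0.0881
grip_force: 0.2
clock: 3.23
tcp_pos: [0.6337, -0.0412, 0.3112]
orientation: [-0.294, 3.127, -0.0]
contact_force: [0.6, -0.4, 0.8]
grip_width: 0.0881
grip_force: 0.0
t 3.23 tip carton [ 0.0143 -0.0157  0.1452] F [ 0.6 -0.4  0.8]
shift [ 0.0193  0.0007 -0.0098] turn [-0.     0.     0.001]
```

View pics/s2.png

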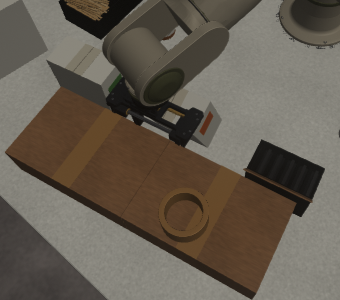

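The dispenser is tipping forward; its side with the orange label, at crop (207,122), is nearly vertical. I'll push a little further while rising.

```bash
echo '{"steps":[[0.005,0,-0.003,0,0,0],[0.01,0,-0.006,0,0,0],[0.015,0,-0.009,0,0,0],[0.02,0,-0.012,0,0,0],[0.025,0,-0.014,0,0,0]]}' | python3 drive.py; echo '{"steps":[[0,0,0,0,0,0],[0,0,0,0,0,0],[0,0,0,0,0,0],[0,0,0,0,0,0],[0,0,0,0,0,0]]}' | python3 drive.py; python3 -c "
from h import *
goal(-.005,-.015,.155)
cv2.imwrite('pics/s3.png',env.grab_frame('scene')[100:400,60:400,::-1])"
```

```text
clock: 3.7
tcp_pos: [0.6091, -0.0459, 0.3252]
orientation: [-0.294, 3.127, -0.0]
contact_force: [0.4, 0.3, -0.7]
grip_width: 0.0886
grip_force: 0.0
clock: 4.12
tcp_pos: [0.6097, -0.0458, 0.3245]
orientation: [0.294, -3.127, -0.0]
contact_force: [0.3, 0.6, -0.1]
grip_width: 0.0883
grip_force: 0.0
t 4.12 tip carton [-0.0101 -0.0157  0.1585] F [ 0.3  0.6 -0.1]
shift [-0.0051  0.0007  0.0035] turn [ 0.    -0.     0.001]
```

View pics/s3.png

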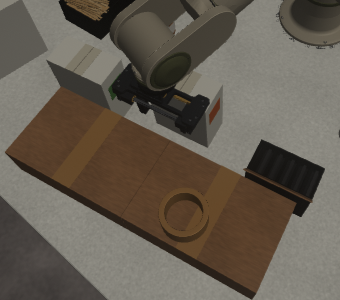

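It stands upright. Next: lift clear, move over to the front and tilt the tool.

```bash
echo '{"steps":[[-0.006,0,-0.03,0,0,0],[-0.006,0,-0.065,0,0,0],[0.0,0,-0.1,0,0,0],[0.03,0,-0.112,0,0,0],[0.07,0,-0.112,0,0,0]]}' | python3 drive.py; echo '{"steps":[[0.04,0,0,0,0,0],[0.08,0,0,0,0,0],[0.12,0,0,0,0,0],[0.16,0,0,0,0,0],[0.2,0,0,0,0,0]]}' | python3 drive.py; python3 -c "
from h import *
goal(-.23,-.015,.15,.7)
f=env.grab_frame('top');cv2.imwrite('pics/t2.png',f[:,:,::-1])
for p,z in(([175,312],.05),([438,300],.05)):
    P=cast([p],z)[0]-O; print(P@X,P@Y)"
```

```text
clock: 4.58
tcp_pos: [0.541, -0.0587, 0.4394]
orientation: [-0.296, 3.122, -0.004]
contact_force: [0.0, -0.3, -0.6]
grip_width: 0.0881
grip_force: 0.0
clock: 5.0
tcp_pos: [0.3426, -0.0958, 0.4365]
orientation: [-0.295, 3.128, -0.0]
contact_force: [0.1, -1.3, 0.7]
grip_width: 0.0881
grip_force: 0.0
t 5.0 tip carton [-0.2819 -0.0153  0.2705] F [ 0.1 -1.3  0.7]
shift [0.055  0.0004 0.1595] turn [ 0.    -0.7    0.001]
-0.2645947727383608 0.3712910052915159
-0.33341174783721783 -0.2334086486595898
```

View pics/t2.png

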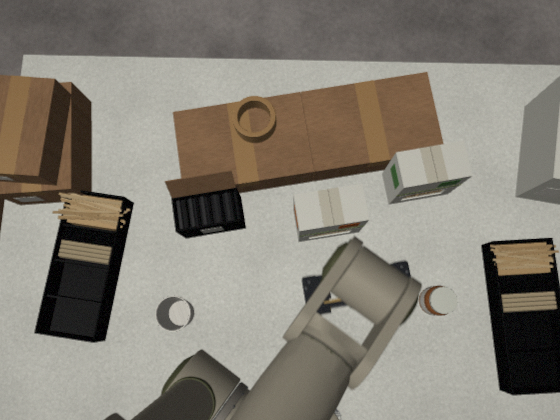

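The dispenser stands upright at (293–367, 183–240), parallel to the cartons with a gap, and everything else is undisturbed. Tilting next.

```bash
echo '{"steps":[[0.012,0,0.02,0,-0.12,0],[0.024,0,0.05,0,-0.24,0],[0.036,0,0.08,0,-0.36,0],[0.048,0,0.11,0,-0.48,0],[0.055,0,0.14,0,-0.6,0]]}' | python3 drive.py; echo '{"steps":[[0,0,0,0,-0.05,0],[0,0,0,0,-0.1,0],[0,0,0,0,-0.1,0]]}' | python3 drive.py
python3 - <<'E'
from h import *
goal(-.215,-.015,.02,.7)
P=cast([[293,194],[361,183]],.19);d=P[1]-P[0];P=P-O
print(P@X,P@Y,np.linalg.norm(d),np.arctan2(d[0],-d[1]))
E
```

```text
clock: 5.47
tcp_pos: [0.3098, -0.0807, 0.3218]
orientation: [-0.172, 2.579, 0.057]
contact_force: [1.6, -0.3, -0.2]
grip_width: 0.088
grip_force: 0.0
clock: 5.72
tcp_pos: [0.3206, -0.0658, 0.3388]
orientation: [-0.185, 2.495, 0.052]
contact_force: [-0.1, 0.2, -0.7]
grip_width: 0.0879
grip_force: 0.0
t 5.72 tip carton [-0.1988  0.0134  0.2057] F [-0.1  0.2 -0.7]
shift [ 0.1329 -0.033   0.1404] turn [-0.03  -0.059 -0.028]
[-0.06194506 -0.06157674] [ 0.06149533 -0.08629586] 0.14779164413959597 0.1894921177683789
```

Too close to the base for that tilt there. I'll use a tilt of 0.6 and a start nearer the dispenser.

Run:
```python
from h import *
goal(-.18,-.012,.17,.6)
goal(-.18,-.012,.02,.6)
```

```text
t 5.72 tip carton [-0.1988  0.0134  0.2057] F [-0.1  0.2 -0.7]
shift [-0.0013 -0.029   0.0408] turn [-0.029  0.041 -0.029]
t 5.72 tip carton [-0.1988  0.0134  0.2057] F [-0.1  0.2 -0.7]
shift [ 0.0884 -0.0281  0.1611] turn [-0.029  0.041 -0.029]
```

```bash
echo '{"steps":[[-0.01,0,0.01,0,0.03,0],[-0.02,0,0.02,0,0.06,0],[-0.02,0,0.02,0,0.1,0],[-0.02,0,0.02,0,0.1,0]]}' | python3 drive.py
python3 - <<'E'
from h import *
goal(-.18,-.012,.17,.6)
E
```

```text
clock: 6.05
tcp_pos: [0.3483, -0.0624, 0.3336]
orientation: [-0.193, 2.6, 0.045]
contact_force: [0.4, 0.5, -0.1]
grip_width: 0.0881
grip_force: 0.0
t 6.05 tip carton [-0.1855  0.0123  0.1909] F [ 0.4  0.5 -0.1]
shift [ 0.0158 -0.0285  0.0218] turn [-0.026 -0.065 -0.031]
```

```bash
echo '{"steps":[[0.008,-0.014,0.011,-0.013,-0.03,-0.015],[0.016,-0.028,0.022,-0.026,-0.065,-0.031],[0.016,-0.028,0.022,-0.026,-0.065,-0.031]]}' | python3 drive.py
python3 - <<'E'
from h import *
goal(-.18,-.012,.02,.6)
E
```

```text
clock: 6.3
tcp_pos: [0.3572, -0.0825, 0.3173]
orientation: [-0.22, 2.547, 0.067]
contact_force: [-0.2, 0.6, 0.4]
grip_width: 0.0884
grip_force: 0.0
t 6.3 tip carton [-0.1731 -0.0063  0.1791] F [-0.2  0.6  0.4]
shift [ 0.0959 -0.0072  0.1287] turn [-0.008 -0.013 -0.013]
```

```bash
echo '{"steps":[[0.022,-0.004,0.022,-0.008,-0.013,-0.013],[0.04,-0.007,0.046,-0.008,-0.013,-0.013],[0.057,-0.007,0.07,-0.008,-0.013,-0.013],[0.072,-0.007,0.092,-0.008,-0.013,-0.013],[0.085,-0.007,0.112,-0.008,-0.013,-0.013]]}' | python3 drive.py
python3 - <<'E'
from h import *
goal(-.18,-.012,.02,.6)
E
```

```text
clock: 6.72
tcp_pos: [0.3865, -0.0505, 0.2642]
orientation: [-0.224, 2.579, 0.052]
contact_force: [-1.9, -1.0, 1.0]
grip_width: 0.0883
grip_force: 0.8
t 6.72 tip carton [-0.1431  0.0184  0.1229] F [-1.9 -1.   1. ]
shift [ 0.0929 -0.0329  0.0689] turn [-0.016 -0.047 -0.009]
```

The arm hits its near limit and slides forward, touching the dispenser. I'll check the joints.

Run:
```python
from h import *
s=env.observe();print(np.round(s["q"],3),s["tcp_pos"])
cv2.imwrite('pics/t3.png',env.grab_frame('top')[100:400,180:500,::-1])
```

```text
[-0.505  0.152  2.175  0.769  0.483 -2.881] [ 0.38649578 -0.05053334  0.26416494]
```

View pics/t3.png

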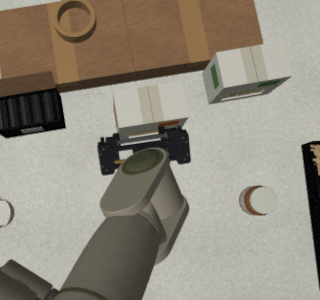

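q6 sits at its limit (−2.88). I'll back out and give the tool a half turn, which is the same gripper shape.

```bash
echo '{"steps":[[0,0,-0.03,0,0,0],[0,0,-0.06,0,0,0.05],[0,0,-0.1,0,0,0.15],[0,0,-0.135,0,0,0.27],[0,0,-0.155,0,0,0.39]]}' | python3 drive.py; echo '{"steps":[[0,0,0,0,0,0.12],[0,0,0,0,0,0.24],[0,0,0,0,0,0.36],[0,0,0,0,0,0.48],[0,0,0,0,0,0.6]]}' | python3 drive.py;  python3 - <<'E'
from h import *
goal(-.18,-.012,.25,.5,1)
print(env.observe()["q"].round(2))
E
```

```text
clock: 7.18
tcp_pos: [0.3043, -0.0634, 0.3992]
orientation: [0.288, 2.582, 0.191]
contact_force: [-0.4, 0.5, -0.1]
grip_width: 0.0878
grip_force: 0.0
clock: 7.6
tcp_pos: [0.3055, -0.0636, 0.3966]
orientation: [1.058, 2.425, 0.404]
contact_force: [-0.3, 0.3, 0.1]
grip_width: 0.088
grip_force: 0.0
t 7.6 tip carton [-0.2251  0.0205  0.2554] F [-0.3  0.3  0.1]
shift [-0.0532  0.0188  0.0291] turn [ 0.067 -0.014  2.135]
[-0.7  -0.28  2.16  0.51  0.95 -1.69]
```

```bash
for i in 1 2 3; do echo '{"steps":[[0,0,0,0,0,0.12],[0,0,0,0,0,0.24],[0,0,0,0,0,0.36],[0,0,0,0,0,0.48],[0,0,0,0,0,0.6]]}' | python3 drive.py >/dev/null; done;  python3 - <<'E'
from h import *
goal(-.19,-.012,.2,.5,1)
print(env.observe()["q"].round(2))
E
```

```text
t 8.85 tip carton [-0.2251  0.0205  0.2553] F [ 0.3 -0.4  0.5]
shift [-0.0022  0.0354  0.0663] turn [ 0.025 -0.05   0.336]
[-0.7  -0.28  2.16  0.51  0.95  0.11]
```

```bash
echo '{"steps":[[0,0.012,0.022,0.008,-0.01,0.11],[0,0.024,0.044,0.016,-0.03,0.22],[-0.002,0.035,0.066,0.025,-0.05,0.336],[-0.002,0.035,0.066,0.025,-0.05,0.336]]}' | python3 drive.py;  python3 - <<'E'
from h import *
goal(-.19,-.012,.1,.6,1)
print(env.observe()["q"].round(2))
E
```

```text
clock: 9.18
tcp_pos: [0.3552, -0.0907, 0.3436]
orientation: [-2.986, -0.28, -0.756]
contact_force: [0.2, 1.3, -1.5]
grip_width: 0.0881
grip_force: 0.0
t 9.18 tip carton [-0.1895 -0.0121  0.1976] F [ 0.2  1.3 -1.5]
shift [-0.0641 -0.0003  0.0866] turn [-0.003  0.104 -0.001]
[-0.66 -0.05  2.11  0.52  0.8   0.41]
```

```bash
echo '{"steps":[[-0.016,0,0.022,0,0.026,0],[-0.032,0,0.044,0,0.052,0],[-0.048,0,0.066,0,0.078,0],[-0.064,0,0.087,0,0.104,0],[-0.064,0,0.087,0,0.104,0]]}' | python3 drive.py;  python3 - <<'E'
from h import *
goal(-.18,-.012,.02,.6,1)
print(env.observe()["q"].round(2))
E
```

```text
clock: 9.6
tcp_pos: [0.339, -0.0921, 0.2371]
orientation: [-2.933, -0.286, -0.913]
contact_force: [-0.5, 0.3, 0.4]
grip_width: 0.088
grip_force: 0.0
t 9.6 tip carton [-0.1905 -0.0104  0.1004] F [-0.5  0.3  0.4]
shift [-0.0364  0.0011  0.0722] turn [-0.003 -0.003  0.006]
[-0.72  0.15  2.3   1.05  0.54 -0.22]
```

```bash
echo '{"steps":[[-0.012,0,0.022,0,0,0],[-0.022,0,0.043,0,0,0],[-0.031,0,0.063,0,0,0],[-0.036,0.001,0.072,0,0,0],[-0.036,0.001,0.072,0,0,0]]}' | python3 drive.py;  python3 - <<'E'
from h import *
goal(-.155,-.012,.02,.6,1)
print(env.observe()["q"].round(2))
E
```

```text
clock: 10.02
tcp_pos: [0.3522, -0.0918, 0.1591]
orientation: [-2.932, -0.285, -0.917]
contact_force: [0.8, -0.2, 0.7]
grip_width: 0.0883
grip_force: 0.0
t 10.02 tip carton [-0.1772 -0.0127  0.0227] F [ 0.8 -0.2  0.7]
shift [ 0.0177 -0.001   0.0148] turn [-0.002 -0.006  0.006]
[-0.69  0.4   2.31  1.56  0.45 -0.77]
```

```bash
echo '{"steps":[[0.004,0,0.004,0,0,0],[0.008,0,0.007,0,0,0],[0.012,0,0.0095,0,0,0],[0.016,0,0.0125,0,0,0],[0.020,0,0.0155,0,0,0]]}' | python3 drive.py; echo '{"steps":[[0.0041,0,0.0028,0,0,0],[0.0082,0,0.0057,0,0,0],[0.0124,0,0.0085,0,0,0],[0.0165,0,0.0113,0,0,0],[0.0206,0,0.0141,0,0,0]]}' | python3 drive.py
python3 - <<'E'
from h import *
goal(-.09,-.012,.02,.6,1)
cv2.imwrite('pics/t4.png',env.grab_frame('top')[100:400,180:500,::-1])
E
```

```text
clock: 10.43
tcp_pos: [0.3773, -0.0868, 0.1583]
orientation: [-2.934, -0.282, -0.917]
contact_force: [-0.2, 0.4, -0.7]
grip_width: 0.0882
grip_force: 0.0
clock: 10.85
tcp_pos: [0.4015, -0.082, 0.1577]
orientation: [-2.934, -0.281, -0.915]
contact_force: [-4.9, -0.4, 3.5]
grip_width: 0.0886
grip_force: 1.9
t 10.85 tip carton [-0.1271 -0.0125  0.0211] F [-4.9 -0.4  3.5]
shift [ 0.0306 -0.0006  0.022 ] turn [-0.001 -0.004  0.004]
```

View pics/t4.png

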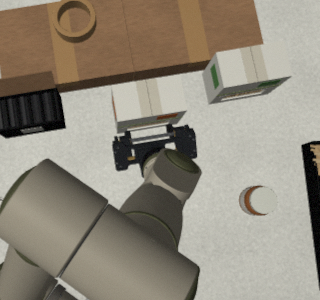

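The dispenser is upright and sliding, with the fingers low on its front face (crop 152,140). Keep pushing.

```bash
echo '{"steps":[[0.0033,0,0.0023,0,0,0],[0.0066,0,0.0045,0,0,0],[0.0099,0,0.0068,0,0,0],[0.0132,0,0.009,0,0,0],[0.0165,0,0.0113,0,0,0]]}' | python3 drive.py; echo '{"steps":[[0.0033,0,0.0023,0,0,0],[0.0066,0,0.0045,0,0,0],[0.0083,0,0.0057,0,0,0],[0.0099,0,0.0068,0,0,0],[0.0107,0,0.0073,0,0,0]]}' | python3 drive.py
python3 - <<'E'
from h import *
goal(-.09,-.012,.02,.6,1)
E
```

```text
clock: 11.32
tcp_pos: [0.4211, -0.0783, 0.1577]
orientation: [-2.934, -0.281, -0.915]
contact_force: [-2.7, 0.1, 1.8]
grip_width: 0.0878
grip_force: 1.4
clock: 11.73
tcp_pos: [0.4336, -0.0759, 0.1578]
orientation: [-2.934, -0.281, -0.915]
contact_force: [-2.8, -0.4, 1.2]
grip_width: 0.0881
grip_force: 1.3
t 11.73 tip carton [-0.0944 -0.0125  0.0212] F [-2.8 -0.4  1.2]
shift [ 0.0036 -0.0006  0.0035] turn [-0.001 -0.004  0.004]
```

Slow final push until the force rises.

```bash
for i in 1 2 3 4; do echo '{"steps":[[0.0009,0,0.0006,0,0,0],[0.0017,0,0.0012,0,0,0],[0.0025,0,0.0017,0,0,0]]}' | python3 drive.py | egrep 'tcp|contact'; done
python3 - <<'E'
from h import *
goal(-.09,-.012,.02,.6,1)
E
```

```text
tcp_pos: [0.4364, -0.0754, 0.1579]
contact_force: [-3.4, -0.2, 0.0]
tcp_pos: [0.4395, -0.0748, 0.1579]
contact_force: [-1.2, -0.5, 0.4]
tcp_pos: [0.4424, -0.0742, 0.1579]
contact_force: [-1.7, -0.2, 0.3]
tcp_pos: [0.4451, -0.0736, 0.1578]
contact_force: [-9.6, -0.9, 3.0]
t 12.73 tip carton [-0.0828 -0.0123  0.0211] F [-9.6 -0.9  3. ]
shift [-0.006  -0.0005 -0.0032] turn [-0.001 -0.004  0.003]
```

The force jump means it has met the cartons. One small squaring push, then retreat and check.

```bash
echo '{"steps":[[0.0008,0,0.0006,0,0,0],[0.0016,0,0.0011,0,0,0]]}' | python3 drive.py | egrep 'contact'; echo '{"steps":[[-0.01,0,-0.007,0,0,0],[-0.025,0,-0.017,0,0,0],[-0.042,0,-0.029,0,0,0],[-0.05,0,-0.06,0,0,0],[-0.05,0,-0.09,0,0,0]]}' | python3 drive.py
python3 - <<'E'
from h import *
cv2.imwrite('pics/t5.png',cv2.resize(env.grab_frame('top')[90:270,180:480,::-1],(750,450),interpolation=cv2.INTER_CUBIC))
E
```

```text
contact_force: [-29.9, -5.8, 18.1]
clock: 13.32
tcp_pos: [0.3551, -0.0905, 0.203]
orientation: [-2.933, -0.279, -0.909]
contact_force: [0.3, 1.1, 0.1]
grip_width: 0.088
grip_force: 0.0
```

View pics/t5.png

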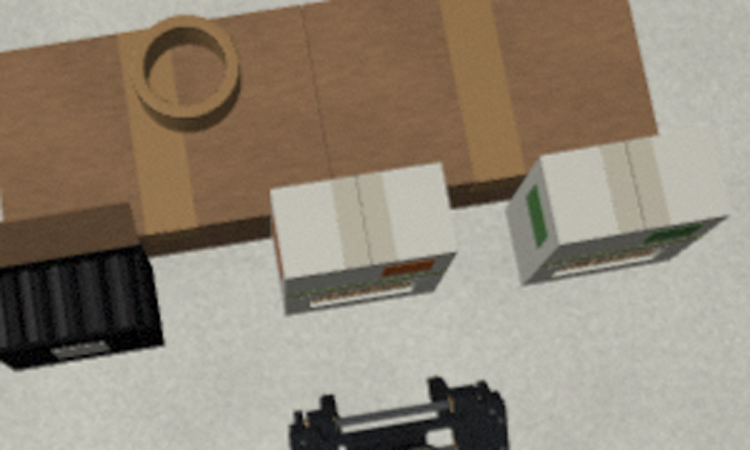

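```bash
python3 - <<'E'
from h import *
P=cast(np.array([[271,189],[441,163]])/2.5+[180,90],.19);d=P[1]-P[0];print(np.linalg.norm(d),"yaw",np.arctan2(d[0],-d[1]));P=P-O
print(P@X,P@Y)
P=cast(np.array([[281,280],[456,253],])/2.5+[180,90],.19)-O;print(P@X,P@Y)
E
echo '{"steps":[[0,0,0,0,0,0],[0,0,0,0,0,0],[0,0,0,0,0,0],[0,0,0,0,0,0],[0,0,0,0,0,0]]}' | python3 drive.py | egrep 'clock|cont'
```

```text
0.1490886625044788 yaw 0.18144995172251432
[0.00159683 0.00076939] [ 0.06125656 -0.0878298 ]
[-0.07895981 -0.07974165] [ 0.06555511 -0.08594021]
clock: 13.78
contact_force: [0.3, -0.3, 0.8]
```

The back is flush (x about 0.001), the yaw error is about 0.006 rad, it stands upright, and the robot is clear. Handing in.

```bash
python3 -c "
from cell import env
print(env.job_done())"
```

```text
the job is handed in; nothing more can be done
None
```

The orange-label dispenser is upright with its back flat against the cartons (about 1 mm and 0.006 rad off by camera) and its mouth facing out; the other items look undisturbed in the pictures, and the job was handed in at about 14 s with no verdict returned.

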